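Load the spectrometer's sample stage

TASK

First switch the sample stage on: take the key from its rest, push it fully into the lock and turn it clockwise to its stop. With the switch left on, lift every cast puck out of the mould and seat it flat in a well of the sample stage, one to a well, let go of them, and only then push the plunger in the middle of the stage fully down and let it spring back. Finally turn the key back to its off stop, pull it out and stand it fully home in its rest, the pucks still in their wells; leave everything else on the bench alone.

Things in the scene. Friction and masses are not known exactly. Their poses are not given: they have to be found in the camera images.
- key: Upright switch key, 62 mm tall: steel blade below (18 mm wide along x, 6 thick along y, 28 long, the last 6 mm tapered to 15 x 4), black bow above, 28 to 62 mm up, 34 wide (x), 10 thick (y), gripped across its thickness. Origin at the middle of the blade's lower tip, z up to the bow. Starts in the key rest; fits slots either way round. About 40 g.
- rest_mouth (a point): Key rest, a fixed grey plastic block 50 x 50 x 36 mm high with a slot in its top for the blade: point at the middle of the slot's mouth, 36 mm above the table; x along the slot's length. Slot 22 x 10 mm, 24 mm deep: a key fully in stands with its tip 24 mm below this point.
- lock_mouth (a point): Lock cylinder, a steel block 34 x 34 x 24 mm turning about a vertical axis on a fixed white key box 120 x 120 x 50 mm. Point on the axis at the mouth of its key slot, 76 mm above the table; turns with it, x along the slot, z up. Slot 21 x 9 mm, 20 deep: a key fully in has its tip 20 mm below this point. About 0.17 rad of play between key and slot.
- lock (a joint): Angle of the lock cylinder in rad: 0 = off stop, 1.2 = on stop, growing clockwise seen from above. Light friction (0.05 N m), stays where it is left. At the start it is off (within 0.08).
- plunger (a joint): Stroke of the stage's sprung plunger in m: 0 = up, 0.012 = fully down. Pushed straight down, 2 N at first and 8 N at the bottom; springs back up when let go.
- plunger_top (a point): Middle of the top of the plunger's round black cap (28 mm across), in the centre of the sample stage; 66 mm above the table when up, moves with it.
- mould: Fixed aluminium casting mould 150 x 150 x 24 mm with four open round cavities 38 mm across and 10 mm deep, at +-37 mm in its x and y from the centre. Origin at the centre of its underside, on the table.
- stage_seat0 (a point): Middle of the floor of a well of the sample stage, at x +37, y +37 mm from the stage's centre. The stage is a fixed dark steel plate 150 x 150 x 30 mm with four round wells 38 mm across and 9 mm deep round a central plunger; this floor is 21 mm above the table. x, y, z are the stage's axes.
- stage_seat1 (a point): Middle of the floor of a well of the sample stage, at x +37, y -37 mm from the stage's centre. The stage is a fixed dark steel plate 150 x 150 x 30 mm with four round wells 38 mm across and 9 mm deep round a central plunger; this floor is 21 mm above the table. x, y, z are the stage's axes.
- stage_seat2 (a point): Middle of the floor of a well of the sample stage, at x -37, y +37 mm from the stage's centre. The stage is a fixed dark steel plate 150 x 150 x 30 mm with four round wells 38 mm across and 9 mm deep round a central plunger; this floor is 21 mm above the table. x, y, z are the stage's axes.
- stage_seat3 (a point): Middle of the floor of a well of the sample stage, at x -37, y -37 mm from the stage's centre. The stage is a fixed dark steel plate 150 x 150 x 30 mm with four round wells 38 mm across and 9 mm deep round a central plunger; this floor is 21 mm above the table. x, y, z are the stage's axes.
- puck0: Cast white plastic sample puck: disc 34 mm across and 10 mm thick with a round gripping boss 14 mm across and 14 mm tall on its top (24 mm tall in all). Origin at the centre of the underside, z up through the boss. It starts in one of the mould's cavities, disc top flush with the mould; may be absent. 40 g.
- puck1: Cast white plastic sample puck: disc 34 mm across and 10 mm thick with a round gripping boss 14 mm across and 14 mm tall on its top (24 mm tall in all). Origin at the centre of the underside, z up through the boss. It starts in one of the mould's cavities, disc top flush with the mould; may be absent. 40 g.
- puck2: Cast white plastic sample puck: disc 34 mm across and 10 mm thick with a round gripping boss 14 mm across and 14 mm tall on its top (24 mm tall in all). Origin at the centre of the underside, z up through the boss. It starts in one of the mould's cavities, disc top flush with the mould; may be absent. 40 g.
- puck3: Cast white plastic sample puck: disc 34 mm across and 10 mm thick with a round gripping boss 14 mm across and 14 mm tall on its top (24 mm tall in all). Origin at the centre of the underside, z up through the boss. It starts in one of the mould's cavities, disc top flush with the mould; may be absent. 40 g.
- dish: Bystander, to be left alone: small white ceramic dish, 70 mm across. Origin at its underside or middle.
- vial: Bystander, to be left alone: small amber jar, 28 mm across, 50 mm tall. Origin at its underside or middle.
- driver: Bystander, to be left alone: screwdriver, 150 mm, lying. Origin at its underside or middle.
- flask: Bystander, to be left alone: white plastic bottle, 56 mm across, 130 mm tall. Origin at its underside or middle.
- spatula: Bystander, to be left alone: steel spatula, 170 mm, lying. Origin at its underside or middle.
- swabs: Bystander, to be left alone: cardboard box 70 x 110 x 40 mm. Origin at its underside or middle.
- cap: Bystander, to be left alone: black disc-shaped cap, 38 mm across, 15 mm tall. Origin at its underside or middle.
Not all that is in view belongs to the job. Leave any turquoise look-alike of the puck0 alone.

How it is judged:
By the outcome, as a careful person would: the job done as asked, in the order asked, and still so for the second after the job is handed in, with the robot touching nothing.
Of puck0, puck1, puck2, puck3 only 2 to 4 are there at a start; the rules pass over those that are not, and their reading is None.
At some moment in a run one of puck0, puck1, puck2, puck3 may be knocked a few centimetres aside while the robot is not near it.
It also fails if it takes over 210 s, if anything falls off the work surface, if the arm or the gripper's body presses on something with over 40 N, if the wrist force passes 120 N, or if a joint passes its speed limit or range.

ROBOT

A 6-joint arm with a two-finger parallel gripper is mounted at the origin on the work surface. World frame = base frame: x ahead of the robot, y to its left, z up, the work surface at z = 0. Lengths are in m, angles in rad, forces in N, time in s.
With the tool pointing down it reaches from about 0.3 to 0.875 m from the base axis. Payload 6.4 kg.
Tool frame: the origin (TCP) lies on the centre line of the jaws, within the pads' length; the fingertips stand 8 mm ahead of it and the grasp point (between the pads) lies 11 mm behind it; z points along the fingers, y is the line along which they close (so a half turn about z gives the same grasp; the last joint's range is limited). The gripper opens to 85 mm and grips with 20 to 120 N. Pads are 22 mm wide; open, the fingers measure 114 mm over their backs; the gripper's body (76 mm by 85 mm) begins 54 mm behind the grasp point. The pads swing forward as they close: fully open they stand 13 mm farther back than shut.
Start: joints at [-1.545, 0.181, 1.607, -0, 1.354, -0.206], TCP at [0.132, -0.56, 0.239] pointing down, gripper open.
Joint ranges: [-2.99, 2.99], [-0.89, 2.07], [0.3, 2.58], [-1.14, 4.28], [0, 2.63], [-3.12, 3.12]. Speed limits (rad/s): [2.57, 2.57, 3.01, 3.14, 3.14, 3.14].

INTERFACE

Orientations are given as a unit quaternion [w, x, y, z].
In Python, from bench import ctrl gives the robot as it stands.
- The arm moves only by the shell command python3 -m handwheel 'ROWS' [OPENING]. ROWS is JSON, a list that holds one entry, the list of rows, each a list of 4 numbers: the shift along the tool's x, y, z each as a share of 20 cm, from -1 to 1, then the turn about the tool's z as a share of 1.5 rad, from -1 to 1. In form: [[[x, y, z, twist], ...]]. A call has 1 to 10 rows; each row is the pose to reach, as a shift and turn from the pose commanded when the call began, along the tool's axes at that moment; what a row does not reach only later rows make up. A row lasts 1/8 s, in which the tool goes at most 62.5 mm and 10.7 degrees, less where a joint would pass 70% of its speed; a pose out of reach is approached as far as the arm can. A call with a number of a shift or a turn outside -1 to 1 is refused whole. A call with a gripper value outside its range is refused whole. OPENING is the finger opening in mm, from 0 to 85.4, set as the call begins (- or left out, the last holds). The fingers move at their own pace and stop on an object; the grip force is fixed at half the most. Time passes only in rows, so rows that repeat a pose let the fingers close. It gives the time, the measured TCP pose, the force, the opening and the grip force at its end, in the units of the state.
- ctrl.get_obs(): the state, without advancing time (a new reading comes with each control period).
- ctrl.camera(name): name is "scene" or "top" or "wrist"; returns a dict with "color" (400x640x3 uint8, red, green, blue), "range_z" (400x640 float32, m along the optical axis (not along the pixel's ray), 0 where there is no reading), "K" (3x3 intrinsics, pixels), "pose" (4x4, takes a point from camera to world coordinates); the wrist camera has in their place "T_tool_cam" (4x4, takes a point from camera to tool coordinates, whose origin is the TCP and whose axes are the flange's). Camera axes: x right, y down, z forward; pixel columns grow to the right and rows downward; lengths in m; the calibration is good to about 2 mm. A picture is of the moment at which its call begins: read the wrist's pose just before it.
- ctrl.hand_in(): hands the job in; it is judged then, once.
The state is a dict: "time_s": time; "q": joint angles; "dq": joint speeds; "joint_efforts": joint torques, N m; "eef_pos": TCP position; "eef_rot": TCP orientation; "wrist_force": force on the tool from outside, world axes, zero at the start; "torque": the same for the moment, N m; "opening": opening from 0.0 (shut) to 1.0 (fully open); "grasp_force": force on a finger pad.
Only numpy, scipy, OpenCV 4.12 (cv2) and the standard library are available. Lean on these libraries where they do the work, as an engineer would, in place of code of your own. Each camera call takes 0.05 s, during which the arm holds its last target. There are 200 camera calls.

## Working session

There is one attempt and no reset: what is moved stays moved. The work goes in short steps, Python scripts to look and compute and a shell command to move; the robot and the scene stay as the last step left them, time stands still between calls to the robot, and variables do not carry over. Pictures are saved under pics/ and viewed, at most 14 in all, crops included, and the job is handed in when it is done.

```bash
ls; mkdir -p pics; cat > h.py <<'E'
import numpy as np, cv2
from bench import ctrl
from scipy.spatial.transform import Rotation as R
def tool():
    o=ctrl.get_obs(); q=o["eef_rot"]; T=np.eye(4)
    T[:3,:3]=R.from_quat([q[1],q[2],q[3],q[0]]).as_matrix(); T[:3,3]=o["eef_pos"]; return T,o
def cam(n):
    T,o=tool(); c=ctrl.camera(n)
    c["P"]=c["pose"] if n!="wrist" else T@c["T_tool_cam"]; return c
def ray(c,u,v,z):
    d=c["P"][:3,:3]@np.linalg.inv(c["K"])@np.array([u,v,1.]); p=c["P"][:3,3]; return p+d*(z-p[2])/d[2]
def proj(c,X):
    p=np.linalg.inv(c["P"])@np.append(X,1); q=c["K"]@p[:3]; return q[:2]/q[2]
def save(n,im): cv2.imwrite("pics/"+n,cv2.cvtColor(im,cv2.COLOR_RGB2BGR))
def shares(target,yaw=None):
    "rows shares to take TCP to world target"
    T,o=tool(); d=T[:3,:3].T@(np.array(target)-T[:3,3]); return np.round(d/0.2,4)
E
python3 - <<'E'
from h import *
for n in("top","scene"):
    c=cam(n); save(n+"0.png",c["color"]); np.savez("pics/"+n+"0.npz",**{k:c[k] for k in("color","range_z","K","P")})
    print(n,c["P"].round(3).tolist(),c["K"].tolist())
T,o=tool(); print(o); 
E
```

```text
pics
top [[0.015, -0.986, 0.169, 0.342], [-1.0, -0.016, -0.008, 0.012], [0.011, -0.169, -0.986, 1.229], [0.0, 0.0, 0.0, 1.0]] [[509.62037678334, 0.0, 318.5975312040538], [0.0, 509.62037678334, 198.54710587784643], [0.0, 0.0, 1.0]]
scene [[-0.694, 0.471, -0.545, 1.232], [0.72, 0.468, -0.512, 0.639], [0.014, -0.748, -0.664, 0.922], [0.0, 0.0, 0.0, 1.0]] [[480.2955826491022, 0.0, 314.78184459502154], [0.0, 480.2955826491022, 206.6347218520332], [0.0, 0.0, 1.0]]
{'time_s': 0.1, 'q': array([-1.54530066e+00,  1.81507888e-01,  1.60790126e+00, -9.82130594e-06,
        1.35380778e+00, -2.06271440e-01]), 'dq': array([-0.00069047, -0.00167178, -0.00408368,  0.00018511, -0.00112586,
        0.00032816]), 'joint_efforts': array([ 1.32381039e-03, -4.45873582e+01, -3.52235413e+01, -1.53811743e-04,
        4.14599053e-03,  1.08369667e-05]), 'eef_pos': array([ 0.13209358, -0.55912166,  0.23845436]), 'eef_rot': array([-8.09257290e-04,  9.93292562e-01,  1.15625375e-01,  6.85326225e-05]), 'wrist_force': array([-1.01600954, -0.73520201,  0.67427989]), 'torque': array([ 0.02877635, -0.02399079,  0.00332525]), 'grasp_force': 0.0, 'opening': 0.9998584618962333}
```

View pics/top0.png

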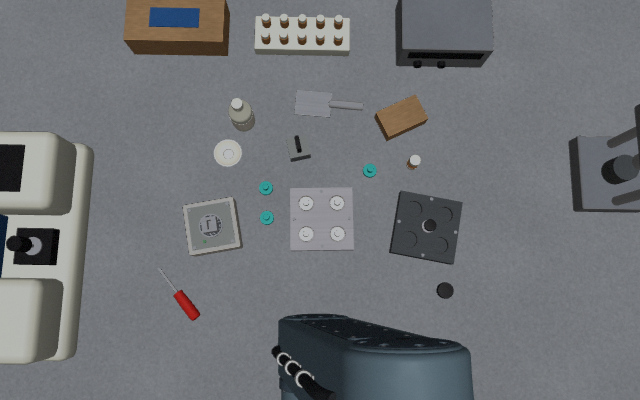

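View pics/scene0.png

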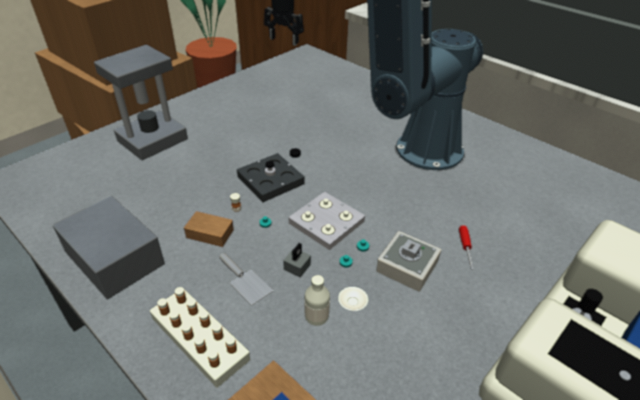

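The top view shows the key in its grey rest (299,148), the key box and lock (211,226), the mould with four white pucks at (306,203), (337,203), (306,234) and (337,234), and the stage (427,227). The turquoise look-alikes are at (266,188), (266,218) and (370,171). The scene view agrees.

Things that could be mistaken for what I want:
- **Pucks:** turquoise discs at (266,188), (266,218), (370,171), and the dish (228,153).
- **Key:** vial (414,161).
- **Plunger:** cap (445,290).

I'll take the white pucks in the mould.

```bash
python3 - <<'E'
from h import *
c=dict(np.load("pics/top0.npz"))
for n,u,v,z in [("key",298,143,.074),("rest",299,150,.036),("lock",210,225,.076),("mould",322,219,.024),("plunger",429,226,.066)]+[("puck",u,v,.038) for u,v in((306,203),(337,203),(306,234),(337,234))]:
    print(n,ray(c,u,v,z).round(3))
T,o=tool(); print(T.round(3)); w=cam("wrist"); print(w["T_tool_cam"].round(3).tolist(),w["K"][0,0])
im=c["color"]; save("crop0.png",cv2.resize(im[120:280,170:470],None,fx=2.6,fy=2.6,interpolation=cv2.INTER_CUBIC))
E
```

```text
key [0.67  0.053 0.074]
rest [0.664 0.051 0.036]
lock [0.474 0.248 0.076]
mould [ 0.499 -0.006  0.024]
plunger [ 0.481 -0.252  0.066]
puck [0.534 0.032 0.038]
puck [ 0.536 -0.041  0.038]
puck [0.461 0.031 0.038]
puck [ 0.462 -0.042  0.038]
[[ 0.973  0.23  -0.     0.132]
 [ 0.23  -0.973  0.002 -0.559]
 [ 0.    -0.002 -1.     0.238]
 [ 0.     0.     0.     1.   ]]
[[-0.0, -0.947, -0.322, 0.083], [1.0, -0.0, 0.001, 0.002], [-0.001, -0.322, 0.947, -0.134], [0.0, 0.0, 0.0, 1.0]] 338.3135877734055
```

View pics/crop0.png

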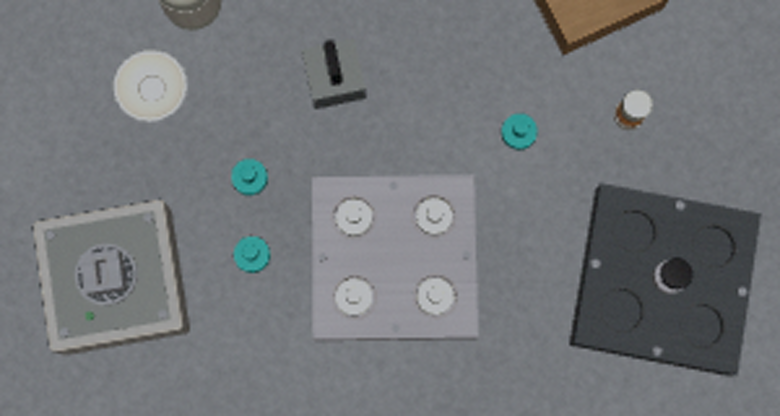

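The crop confirms four white pucks in the mould and the key standing in its rest. Moving over the key.

```bash
python3 -m handwheel '[[[0.33,-0.24,0,0],[0.6,-0.43,0,0],[0.85,-0.6,0,0],[1,-0.71,0,0],[1,-0.71,0,0]]]' && python3 -m handwheel '[[[0.3,-0.21,0,0],[0.55,-0.39,0,0],[0.8,-0.57,0,0],[1,-0.71,0,0],[1,-0.71,0,0]]]' && python3 -m handwheel '[[[0.3,-0.21,0,0],[0.55,-0.39,0,0],[0.8,-0.57,0,0],[1,-0.71,0,0],[1,-0.71,0,0]]]' && python3 -m handwheel '[[[0.15,-0.11,0,0],[0.3,-0.22,0,0],[0.3,-0.22,0,0],[0.3,-0.22,0,0]]]'
python3 - <<'E'
from h import *
T,o=tool(); c=cam("wrist"); save("w1.png",c["color"]); np.savez("pics/w1.npz",**{k:c[k] for k in("color","range_z","K","P")})
print(T.round(4),proj(c,[.667,.052,.062]),proj(c,[.667,.052,.036]))
E
```

```text
time_s: 0.78
eef_pos: [0.2962, -0.3724, 0.2391]
eef_rot: [-0.0, 0.993, 0.118, 0.0]
wrist_force: [-0.4, 0.6, 0.2]
opening: 1.001
grasp_force: 0.0
time_s: 1.4
eef_pos: [0.4578, -0.1892, 0.2391]
eef_rot: [-0.0, 0.993, 0.118, 0.0]
wrist_force: [0.1, -0.4, -1.2]
opening: 0.996
grasp_force: 0.0
time_s: 2.02
eef_pos: [0.6197, -0.0062, 0.2383]
eef_rot: [-0.0, 0.993, 0.117, -0.0]
wrist_force: [0.0, -0.5, -0.2]
opening: 0.999
grasp_force: 0.0
time_s: 2.52
eef_pos: [0.6659, 0.0472, 0.2388]
eef_rot: [0.0, 0.993, 0.115, -0.001]
wrist_force: [0.9, 0.2, -0.8]
opening: 0.996
grasp_force: 0.0
[[ 9.736e-01  2.281e-01 -1.300e-03  6.659e-01]
 [ 2.281e-01 -9.736e-01 -7.000e-04  4.720e-02]
 [-1.400e-03  4.000e-04 -1.000e+00  2.388e-01]
 [ 0.000e+00  0.000e+00  0.000e+00  1.000e+00]] [309.06681854 168.21745612] [309.52492749 161.77815947]
```

View pics/w1.png

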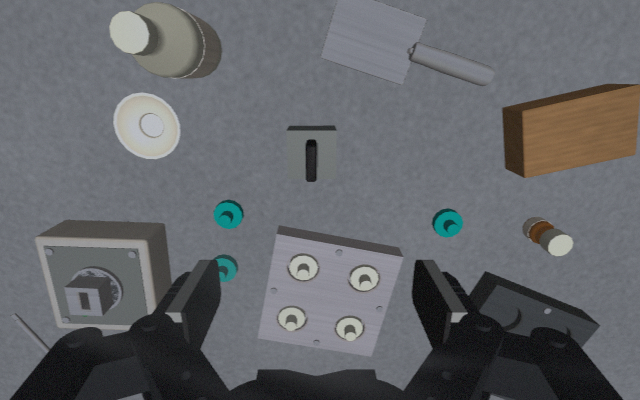

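The wrist view shows the key at (311,160), aligned with the tool. The lock with its slot is at (87,298), the pucks are in the mould around (330,295), and the turquoise discs lie outside it. Next I measure with range and masks.

```bash
cat >> h.py <<'E'
def pts(c):
    v,u=np.mgrid[:400,:640]; z=c["range_z"]; K=c["K"]
    p=np.stack([(u-K[0,2])/K[0,0]*z,(v-K[1,2])/K[1,1]*z,z],-1)
    X=p@c["P"][:3,:3].T+c["P"][:3,3]; X[z==0]=np.nan; return X
def box(X,m):
    r=cv2.minAreaRect((X[m][:,:2]*1000).astype(np.float32)); return r,X[m].mean(0).round(4),int(m.sum())
def near(X,p,r): return np.hypot(X[...,0]-p[0],X[...,1]-p[1])<r
E
python3 - <<'E'
from h import *
for f in("w1","top0"):
    c=dict(np.load(f"pics/{f}.npz")); X=pts(c); Z=X[...,2]; print(f)
    for n,p,r,z0,z1 in[("bow",(.667,.052),.035,.062,.09),("rest",(.664,.051),.045,.030,.042),("lock",(.474,.248),.03,.068,.085),("keybox",(.474,.248),.1,.044,.056),("mould",(.499,-.006),.12,.019,.028),("plunger",(.481,-.252),.03,.055,.075),("stage",(.481,-.252),.12,.026,.034)]+[("boss",p,.018,.032,.045) for p in((.534,.032),(.536,-.041),(.461,.031),(.462,-.042))]:
        m=near(X,p,r)&(Z>z0)&(Z<z1)
        if m.sum()>8: print(n,*[np.round(a,1) for a in box(X,m)[0]],*box(X,m)[1:])
c=dict(np.load("pics/w1.npz"))
save("crop1.png",np.hstack([cv2.resize(c["color"][120:190,280:345],(390,420),interpolation=2),cv2.resize(c["color"][260:330,50:115],(390,420),interpolation=2)]))
E
```

```text
w1
bow [674.5  52.2] [34.2 10.2] 13.0 [0.6756 0.0526 0.0729] 428
rest [674.3  52.4] [50.2 50. ] 13.3 [0.6762 0.0527 0.0356] 1985
lock [477.4 250.6] [35.8 36.7] 10.3 [0.4794 0.2491 0.0741] 1119
keybox [477.7 249.8] [121.4 120.5] 10.9 [0.4903 0.2493 0.05  ] 8022
mould [501.3  -6.7] [151.7 150.3] 1.6 [ 0.507  -0.0054  0.0235] 12241
stage [ 485.  -256.6] [152.4 151. ] 79.6 [ 0.5402 -0.2608  0.0296] 2900
boss [537.9  31.2] [13.4 13.2] 59.5 [0.5388 0.0312 0.0369] 126
boss [539.8 -42.6] [13.5 12.8] 69.4 [ 0.5408 -0.0421  0.0368] 124
boss [464.3  30.1] [14.2 12.2] 11.7 [0.4654 0.0301 0.0366] 113
boss [465.5 -44.4] [13.5 13.2] 78.3 [ 0.4669 -0.0439  0.0368] 112
top0
bow [673.4  54.8] [34. 10.] 12.9 [0.6725 0.0547 0.0714] 66
rest [673.9  54.6] [52.1 49.7] 13.4 [0.6719 0.0546 0.0347] 341
lock [477.1 252.4] [35.1 34.5] 9.3 [0.4764 0.252  0.0747] 202
keybox [476.6 252.3] [120.2 120.1] 11.3 [0.4755 0.2514 0.0494] 2307
mould [500.8  -4.6] [150.2 150. ] 1.8 [ 0.4997 -0.0043  0.0228] 3378
plunger [ 484.3 -253.9] [25.4 26.5] 60.2 [ 0.4842 -0.2537  0.0643] 114
stage [ 484.3 -254.6] [151.1 150.7] 79.8 [ 0.4834 -0.2538  0.029 ] 2588
boss [536.   33.4] [12.  11.6] 89.9 [0.5367 0.0333 0.036 ] 27
boss [539.4 -40.1] [12.1 12.7] 89.5 [ 0.5392 -0.0407  0.0363] 29
boss [463.1  31.9] [11.9 11.8] 44.9 [0.4629 0.0318 0.0369] 26
boss [465.7 -43. ] [11.7 12.5] 89.8 [ 0.4649 -0.0424  0.0367] 26
```

View pics/crop1.png

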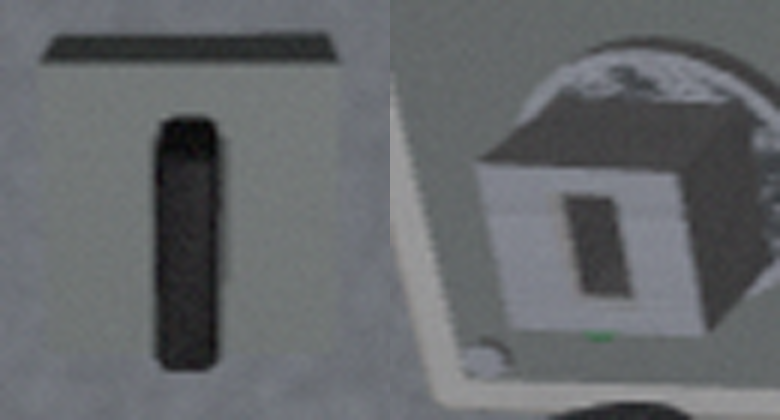

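```bash
python3 -m handwheel '[[[0.045,-0.021,0.2,0],[0.045,-0.021,0.4,0],[0.045,-0.021,0.5,0],[0.045,-0.021,0.5,0],[0.045,-0.021,0.5,0]]]' 40
python3 - <<'E'
from h import *
T,o=tool(); c=cam("wrist"); X=pts(c); Z=X[...,2]; print(o["q"].round(3),T[:3,3],np.degrees(np.arctan2(T[1,0],T[0,0])))
m=near(X,(.674,.053),.035)&(Z>.062)&(Z<.09); print(box(X,m))
m=near(X,(.674,.053),.045)&(Z>.030)&(Z<.042); print(box(X,m)); print(shares([.674,.0535,.050]))
E
```

```text
time_s: 3.2
eef_pos: [0.6754, 0.055, 0.1414]
eef_rot: [0.0, 0.993, 0.115, 0.001]
wrist_force: [-0.5, -0.0, 1.0]
opening: 0.47
grasp_force: 0.0
[-0.093  0.492  1.408 -0.     1.239  1.246] [0.67541924 0.05500351 0.14138928] 13.25166897547684
(((674.75634765625, 52.409873962402344), (34.13075256347656, 9.927262306213379), 13.269538879394531), array([0.6767, 0.0528, 0.0728]), 818)
(((674.1514282226562, 52.25093078613281), (51.039119720458984, 50.007022857666016), 13.250194549560547), array([0.677 , 0.0529, 0.0356]), 3537)
[-0.0114  0.0057  0.4584]
```

```bash
python3 -m handwheel '[[[0,0,0,-1],[0,0,0,-1],[0,0,0,-1],[0,0,0,-1],[0,0,0,-1],[0,0,0,-1],[0,0,0,-1],[0,0,0,-1],[0,0,0,-1],[0,0,0,-1]]]' && python3 -m handwheel '[[[0,0,0,-1],[0,0,0,-1],[0,0,0,-1],[0,0,0,-1],[0,0,0,-1],[0,0,0,-1],[0,0,0,-1],[0,0,0,-1],[0,0,0,-1],[0,0,0,-1]]]' && python3 -m handwheel '[[[0,0,0,-0.095],[0,0,0,-0.095],[0,0,0,-0.095]]]'
python3 - <<'E'
from h import *
T,o=tool(); c=cam("wrist"); X=pts(c); Z=X[...,2]; print(o["q"].round(3),T[:3,3],np.degrees(np.arctan2(T[1,0],T[0,0])))
m=near(X,(.674,.053),.035)&(Z>.062)&(Z<.09); print(box(X,m))
m=near(X,(.674,.053),.045)&(Z>.030)&(Z<.042); print(box(X,m)); print(shares([.674,.0535,.050]))
E
```

```text
time_s: 4.5
eef_pos: [0.6748, 0.0556, 0.1404]
eef_rot: [0.001, 0.649, 0.761, 0.0]
wrist_force: [-0.2, -0.3, 0.3]
opening: 0.467
grasp_force: 0.0
time_s: 5.75
eef_pos: [0.6744, 0.0556, 0.1395]
eef_rot: [0.0, -0.043, 0.999, -0.0]
wrist_force: [0.3, -0.2, -0.1]
opening: 0.471
grasp_force: 0.0
time_s: 6.12
eef_pos: [0.6743, 0.0555, 0.1394]
eef_rot: [0.0, -0.114, 0.993, -0.0]
wrist_force: [0.2, -0.2, 0.3]
opening: 0.47
grasp_force: 0.0
[-0.093  0.494  1.409 -0.     1.238 -1.892] [0.67432116 0.05553815 0.13935391] -166.89781696935577
(((673.8326416015625, 51.441062927246094), (33.896854400634766, 10.540741920471191), 13.071243286132812), array([0.672 , 0.0512, 0.0728]), 823)
(((674.0797729492188, 51.458126068115234), (50.284400939941406, 50.08262252807617), 13.332442283630371), array([0.6715, 0.0509, 0.0357]), 3588)
[ 0.0038 -0.0099  0.4466]
```

```bash
python3 -m handwheel '[[[0.003,-0.018,0.2,0],[0.003,-0.018,0.35,0],[0.003,-0.018,0.44,0],[0.003,-0.018,0.44,0],[0.003,-0.018,0.44,0]]]' && python3 -m handwheel '[[[0,0,0,0],[0,0,0,0],[0,0,0,0],[0,0,0,0],[0,0,0,0],[0,0,0,0]]]' 4
```

```text
time_s: 6.8
eef_pos: [0.6756, 0.0519, 0.0527]
eef_rot: [0.001, -0.116, 0.993, -0.0]
wrist_force: [0.5, 0.5, 0.9]
opening: 0.469
grasp_force: 0.0
time_s: 7.55
eef_pos: [0.6754, 0.0521, 0.0527]
eef_rot: [0.001, -0.116, 0.993, -0.0]
wrist_force: [0.6, 0.5, 5.7]
opening: 0.103
grasp_force: 59.8
```

```bash
python3 -m handwheel '[[[0,0,-0.1,0],[0,0,-0.25,0],[0,0,-0.45,0],[0,0,-0.45,0],[0,0,-0.45,0]]]' && python3 -m handwheel '[[[0.1,0.17,0,0],[0.2,0.34,0,0],[0.3,0.5,0,0],[0.37,0.6,0,0],[0.37,0.6,0,0]]]' && python3 -m handwheel '[[[0.1,0.17,0,0.03],[0.2,0.34,0,0.03],[0.3,0.5,0,0.03],[0.37,0.59,0,0.03],[0.37,0.59,0,0.03],[0.37,0.59,0,0.03]]]'
python3 - <<'E'
from h import *
T,o=tool(); c=cam("wrist"); save("w2.png",c["color"]); X=pts(c); Z=X[...,2]; print(o["q"].round(3),T[:3,3],np.degrees(np.arctan2(T[1,0],T[0,0])))
for n,r,z0,z1 in[("lock",.03,.068,.082),("keybox",.1,.044,.056)]: print(n,box(X,near(X,(.4774,.2505),r)&(Z>z0)&(Z<z1)))
np.savez("pics/w2.npz",**{k:c[k] for k in("color","range_z","K","P")})
E
```

```text
time_s: 8.18
eef_pos: [0.6743, 0.0519, 0.1417]
eef_rot: [0.0, -0.116, 0.993, -0.0]
wrist_force: [-0.2, -0.6, 0.2]
opening: 0.105
grasp_force: 59.1
time_s: 8.8
eef_pos: [0.5733, 0.1526, 0.1406]
eef_rot: [-0.001, -0.117, 0.993, 0.0]
wrist_force: [0.7, -0.1, -0.3]
opening: 0.102
grasp_force: 59.1
time_s: 9.55
eef_pos: [0.4768, 0.2487, 0.1415]
eef_rot: [0.001, -0.093, 0.996, -0.0]
wrist_force: [-0.1, -1.1, 0.5]
opening: 0.108
grasp_force: 59.1
[ 2.600e-01  2.090e-01  1.786e+00 -1.000e-03  1.146e+00 -1.497e+00] [0.47679942 0.24873737 0.14151963] -169.2777350995925
lock (((477.007568359375, 249.6476593017578), (34.59062576293945, 34.08283233642578), 10.28299331665039), array([0.4737, 0.2495, 0.0753]), 2141)
keybox (((476.64703369140625, 249.57498168945312), (119.27549743652344, 120.41002655029297), 11.135489463806152), array([0.4641, 0.2473, 0.0505]), 21079)
```

View pics/w2.png

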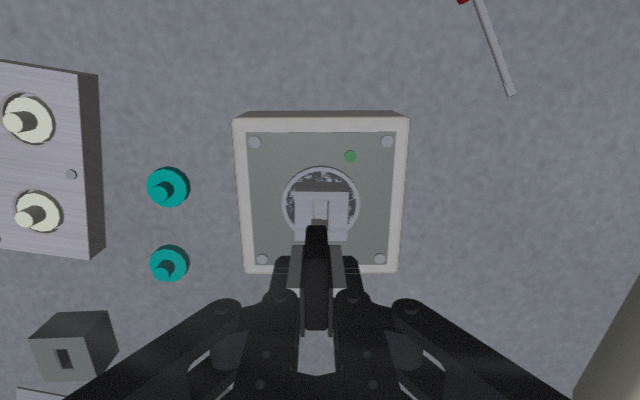

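The lock sits directly below the held key, around (320,205). Now inserting.

```bash
python3 -m handwheel '[[[-0.005,0.007,0.05,0],[-0.005,0.007,0.1,0],[-0.005,0.007,0.13,0],[-0.005,0.007,0.15,0],[-0.005,0.007,0.17,0],[-0.005,0.007,0.17,0]]]' && python3 -m handwheel '[[[0,0,0.02,0],[0,0,0.035,0],[0,0,0.05,0],[0,0,0.06,0],[0,0,0.06,0]]]'
```

```text
time_s: 10.35
eef_pos: [0.4765, 0.251, 0.107]
eef_rot: [0.0, -0.094, 0.996, 0.0]
wrist_force: [0.5, 0.6, -0.6]
opening: 0.106
grasp_force: 59.2
time_s: 10.98
eef_pos: [0.4767, 0.2511, 0.0966]
eef_rot: [0.0, -0.094, 0.996, -0.0]
wrist_force: [-3.0, -1.1, 10.8]
opening: 0.11
grasp_force: 61.0
```

```bash
python3 -m handwheel '[[[0,0,-0.002,0.12],[0,0,-0.002,0.24],[0,0,-0.002,0.36],[0,0,-0.002,0.48],[0,0,-0.002,0.6],[0,0,-0.002,0.7],[0,0,-0.002,0.75],[0,0,-0.002,0.8],[0,0,-0.002,0.8]]]'
python3 -c "
from h import *
T,o=tool(); print(o['torque'].round(3),o['wrist_force'].round(1),o['q'][5],np.degrees(np.arctan2(T[1,0],T[0,0])))"
```

```text
time_s: 12.1
eef_pos: [0.4768, 0.2513, 0.0966]
eef_rot: [0.0, 0.485, 0.874, 0.001]
wrist_force: [-1.0, -0.1, 6.8]
opening: 0.105
grasp_force: 60.2
[0.098 0.183 0.015] [-1.  -0.1  6.8] -0.2934472794197561 121.96055956878298
```

```bash
python3 -m handwheel '[[[0,0,0,0.04],[0,0,0,0.06],[0,0,0,0.06]]]'
python3 -c "
from h import *
T,o=tool(); print(o['torque'].round(3),o['q'][5],np.degrees(np.arctan2(T[1,0],T[0,0])))"
python3 -m handwheel '[[[0,0,0,0.03],[0,0,0,0.06],[0,0,0,0.06]]]'
python3 -c "
from h import *
T,o=tool(); print(o['torque'].round(3),o['q'][5],np.degrees(np.arctan2(T[1,0],T[0,0])))"
```

```text
time_s: 12.48
eef_pos: [0.4768, 0.2514, 0.0967]
eef_rot: [0.0, 0.524, 0.852, 0.001]
wrist_force: [-0.7, 0.3, 7.0]
opening: 0.104
grasp_force: 60.3
[0.088 0.26  0.044] -0.20390746779512456 116.83279953501096
time_s: 12.85
eef_pos: [0.4767, 0.2513, 0.0967]
eef_rot: [0.0, 0.562, 0.827, 0.001]
wrist_force: [-1.3, 0.4, 7.0]
opening: 0.109
grasp_force: 60.3
[0.131 0.227 0.061] -0.11379723077765014 111.66626557235418
```

```bash
for i in 1; do python3 -m handwheel '[[[0,0,0,0.02],[0,0,0,0.04],[0,0,0,0.04]]]'
python3 -c "
from h import *
T,o=tool(); print(o['torque'].round(3),o['q'][5],np.degrees(np.arctan2(T[1,0],T[0,0])))"; done
python3 -m handwheel '[[[0,0,0,0.02],[0,0,0,0.04],[0,0,0,0.04]]]'
python3 -c "
from h import *
T,o=tool(); print(o['torque'].round(3),o['q'][5],np.degrees(np.arctan2(T[1,0],T[0,0])))"
```

```text
time_s: 13.22
eef_pos: [0.4768, 0.2513, 0.0967]
eef_rot: [0.0, 0.586, 0.81, 0.0]
wrist_force: [-2.5, 0.9, 7.4]
opening: 0.106
grasp_force: 60.3
[0.094 0.27  0.284] -0.054346342495445926 108.27259625888925
time_s: 13.6
eef_pos: [0.4768, 0.2511, 0.0967]
eef_rot: [0.001, 0.61, 0.793, 0.0]
wrist_force: [-0.4, -1.0, 7.4]
opening: 0.106
grasp_force: 60.5
[-0.066  0.176  0.546] 0.005225103195299261 104.87614091141408
```

```bash
python3 -m handwheel '[[[0,0,0,-0.03],[0,0,0,-0.05],[0,0,0,-0.05]]]' && python3 -m handwheel '[[[0,0,0,0],[0,0,0,0],[0,0,0,0],[0,0,0,0]]]' 30 && python3 -m handwheel '[[[0,0,-0.15,0],[0,0,-0.35,0],[0,0,-0.6,0],[0,0,-0.6,0],[0,0,-0.6,0]]]'
python3 - <<'E'
from h import *
T,o=tool(); c=cam("wrist"); save("w3.png",c["color"]); X=pts(c); Z=X[...,2]; print(o["q"].round(3),T[:3,3],np.degrees(np.arctan2(T[1,0],T[0,0])))
for n,r,z0,z1 in[("lock",.03,.068,.082),("key",.03,.108,.125),("keybox",.1,.044,.056)]: print(n,box(X,near(X,(.4774,.2505),r)&(Z>z0)&(Z<z1)))
E
```

```text
time_s: 13.98
eef_pos: [0.4769, 0.2511, 0.0966]
eef_rot: [0.0, 0.58, 0.815, 0.0]
wrist_force: [-1.3, -0.4, 6.4]
opening: 0.103
grasp_force: 60.2
time_s: 14.48
eef_pos: [0.4762, 0.2509, 0.0955]
eef_rot: [-0.0, 0.58, 0.815, -0.0]
wrist_force: [0.4, -0.2, -0.0]
opening: 0.348
grasp_force: 0.0
time_s: 15.1
eef_pos: [0.476, 0.2509, 0.2153]
eef_rot: [-0.0, 0.58, 0.815, -0.0]
wrist_force: [-0.2, -0.4, 0.2]
opening: 0.353
grasp_force: 0.0
[ 0.264  0.122  1.724  0.     1.296 -0.069] [0.47604416 0.25085532 0.21526405] 109.10538859916034
lock (((476.761962890625, 249.8374786376953), (34.08574295043945, 34.596553802490234), 32.18937683105469), array([0.4761, 0.252 , 0.0754]), 1135)
key (((476.4198913574219, 250.3977813720703), (10.519938468933105, 34.197052001953125), 23.2085018157959), array([0.4759, 0.2519, 0.1171]), 630)
keybox (((476.7684631347656, 250.04080200195312), (120.3902359008789, 119.67875671386719), 11.017487525939941), array([0.4746, 0.2562, 0.0505]), 14195)
```

View pics/w3.png

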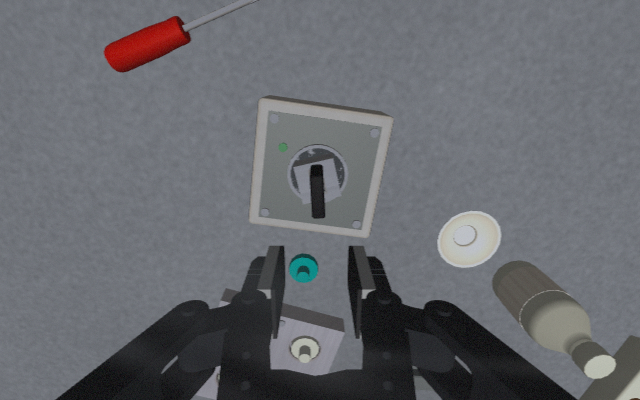

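The lock reads 68.8° (1.20 rad) from the box, so it is on, with the key standing in it at (318,190). Now over the mould.

```bash
python3 -m handwheel '[[[-0.25,-0.06,0,0],[-0.45,-0.11,0,0],[-0.65,-0.16,0,0],[-0.65,-0.16,0,0],[-0.65,-0.16,0,0]]]' && python3 -m handwheel '[[[-0.25,-0.06,0,0],[-0.45,-0.11,0,0],[-0.6,-0.15,0,0],[-0.6,-0.15,0,0],[-0.6,-0.15,0,0]]]'
cat >> h.py <<'E'
def pucks(c,cen,R_,z0,z1):
    "white bosses: blobs of points between z0,z1 within R_ of cen; minEnclosingCircle centre in mm"
    X=pts(c); m=(near(X,cen,R_)&(X[...,2]>z0)&(X[...,2]<z1)&(c["color"].min(-1)>90)&(np.ptp(c["color"].astype(int),axis=-1)<60)).astype(np.uint8)
    n,l,s,_=cv2.connectedComponentsWithStats(m)
    for i in range(1,n):
        if s[i,4]>25:
            q=X[l==i]; (cc,r)=cv2.minEnclosingCircle((q[:,:2]*1000).astype(np.float32)); print("boss",np.round(cc,1),round(r,1),"z",q[:,2].max().round(4),s[i,4])
E
python3 - <<'E'
from h import *
T,o=tool(); c=cam("wrist"); X=pts(c); Z=X[...,2]; print(o["q"].round(3),T[:3,3],np.degrees(np.arctan2(T[1,0],T[0,0])))
print(box(X,near(X,(.501,-.005),.115)&(Z>.019)&(Z<.027)))
pucks(c,(.501,-.005),.1,.032,.05); save("w4.png",c["color"])
E
```

```text
time_s: 15.78
eef_pos: [0.488, 0.1179, 0.2145]
eef_rot: [-0.001, 0.58, 0.814, -0.0]
wrist_force: [0.2, -0.0, 0.1]
opening: 0.35
grasp_force: 0.0
time_s: 16.4
eef_pos: [0.4994, -0.0042, 0.2152]
eef_rot: [-0.001, 0.58, 0.815, 0.0]
wrist_force: [-0.1, 0.5, -0.2]
opening: 0.353
grasp_force: 0.0
[-2.470e-01  3.500e-02  1.818e+00  1.000e-03  1.290e+00 -5.820e-01] [ 0.49937124 -0.00422573  0.2152189 ] 109.16360229286958
(((500.91949462890625, -7.6381683349609375), (150.45103454589844, 150.811767578125), 1.6695833206176758), array([ 0.4987, -0.0018,  0.0237]), 20808)
boss [463.1  29.4] 6.8 z 0.0395 185
boss [537.   30.5] 6.9 z 0.0394 168
boss [464.8 -45. ] 6.9 z 0.0394 150
boss [538.9 -43.6] 6.9 z 0.0395 138
```

View pics/w4.png

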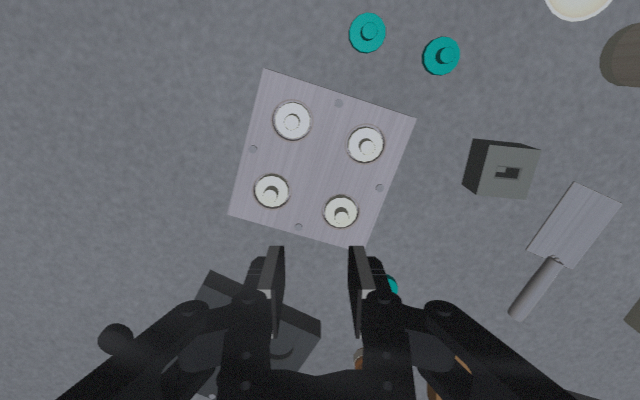

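All four pucks are in place: image (292,120), (366,145), (272,190) and (341,211). Picking the first.

```bash
python3 -m handwheel '[[[0.1,-0.05,0.25,0],[0.219,-0.115,0.5,0],[0.219,-0.115,0.7,0],[0.219,-0.115,0.8,0],[0.219,-0.115,0.9,0],[0.219,-0.115,0.9,0],[0.219,-0.115,0.9,0]]]' && python3 -m handwheel '[[[0,0,0,0],[0,0,0,0],[0,0,0,0],[0,0,0,0],[0,0,0,0]]]' 6
```

```text
time_s: 17.32
eef_pos: [0.464, 0.0289, 0.0363]
eef_rot: [0.0, 0.579, 0.815, 0.0]
wrist_force: [0.5, -0.3, -0.1]
opening: 0.351
grasp_force: 0.0
time_s: 17.95
eef_pos: [0.4644, 0.0284, 0.0369]
eef_rot: [0.001, 0.58, 0.815, 0.001]
wrist_force: [-0.9, 1.7, 5.6]
opening: 0.121
grasp_force: 58.6
```

```bash
python3 -m handwheel '[[[0,0,-0.1,0],[0,0,-0.2,0],[0,0,-0.3,0],[0,0,-0.3,0]]]'
python3 - <<'E'
from h import *
T,o=tool(); c=cam("wrist"); print(T[:3,3],o["opening"],o["grasp_force"])
save("w5.png",cv2.resize(c["color"][200:400,160:480],(800,500)))
E
```

```text
time_s: 18.45
eef_pos: [0.4651, 0.028, 0.0974]
eef_rot: [0.002, 0.58, 0.815, 0.001]
wrist_force: [1.1, 0.1, 0.2]
opening: 0.121
grasp_force: 58.6
[0.46506635 0.027975   0.09744112] 0.12120960066461324 58.56775939464569
```

View pics/w5.png

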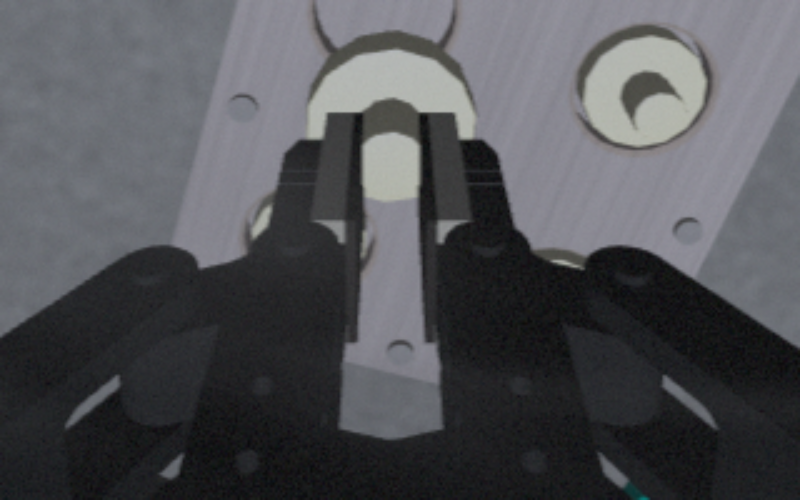

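The puck is lifted and held centred between the pads, at (390,120) in the crop. Moving to the stage.

```bash
python3 -m handwheel '[[[0,0,-0.25,0],[-0.2,-0.05,-0.45,0],[-0.45,-0.12,-0.5,0],[-0.69,-0.185,-0.5,0],[-0.69,-0.185,-0.5,0]]]' && python3 -m handwheel '[[[-0.25,-0.06,0,0],[-0.45,-0.12,0,0],[-0.69,-0.185,0,0],[-0.69,-0.185,0,0],[-0.69,-0.185,0,0]]]'
cat >> h.py <<'E'
def held(c):
    "boss of the held puck, tool-frame mm"
    v,u=np.mgrid[:400,:640]; z=c["range_z"]; K=c["K"]; p=np.stack([(u-K[0,2])/K[0,0]*z,(v-K[1,2])/K[1,1]*z,z],-1)
    A=c["T_tool_cam"]; t=(p@A[:3,:3].T+A[:3,3])*1000
    w=(z>0)&(c["color"].min(-1)>80)&(np.abs(t[...,1])<25)&(np.abs(t[...,0])<25)
    for a,b in((-15,6),(6,15)):
        m=w&(t[...,2]>a)&(t[...,2]<b)
        if m.sum()>20: q=t[m]; print("held z",a,b,"n",m.sum(),"x",q[:,0].min().round(1),q[:,0].max().round(1),"y",q[:,1].min().round(1),q[:,1].max().round(1),"zmin/max",q[:,2].min().round(1),q[:,2].max().round(1))
def stage(c):
    X=pts(c); Z=X[...,2]; r=box(X,near(X,(.4845,-.2555),.115)&(Z>.0265)&(Z<.034)); print("stage",r)
    m=near(X,(.4845,-.2555),.03)&(Z>.055)&(Z<.07)
    if m.sum()>20: print("plunger",cv2.minEnclosingCircle((X[m][:,:2]*1000).astype(np.float32)),np.median(X[m][:,2]),m.sum())
E
python3 - <<'E'
from h import *
T,o=tool(); c=cam("wrist"); print(o["q"].round(3),T[:3,3].round(4),np.degrees(np.arctan2(T[1,0],T[0,0])))
held(c); stage(c); save("w6.png",c["color"])
E
```

```text
time_s: 19.12
eef_pos: [0.4735, -0.1171, 0.1949]
eef_rot: [-0.0, 0.582, 0.813, -0.0]
wrist_force: [0.0, 0.1, -1.2]
opening: 0.121
grasp_force: 58.7
time_s: 19.75
eef_pos: [0.4835, -0.2553, 0.1944]
eef_rot: [-0.001, 0.58, 0.815, 0.0]
wrist_force: [0.4, 0.6, -0.4]
opening: 0.124
grasp_force: 58.7
[-7.030e-01  1.650e-01  1.720e+00  1.000e-03  1.259e+00 -1.037e+00] [ 0.4835 -0.2553  0.1944] 109.10746613013804
held z -15 6 n 766 x -12.8 9.8 y -19.3 11.3 zmin/max -14.7 6.0
held z 6 15 n 1612 x -15.3 18.9 y -17.1 16.0 zmin/max 6.1 15.0
stage (((484.3266906738281, -257.7660217285156), (150.53900146484375, 150.50997924804688), 79.94197845458984), array([ 0.4794, -0.2438,  0.0298]), 17999)
plunger ((484.0833435058594, -257.1160583496094), 13.850192070007324) 0.0656905901158445 898
```

View pics/w6.png

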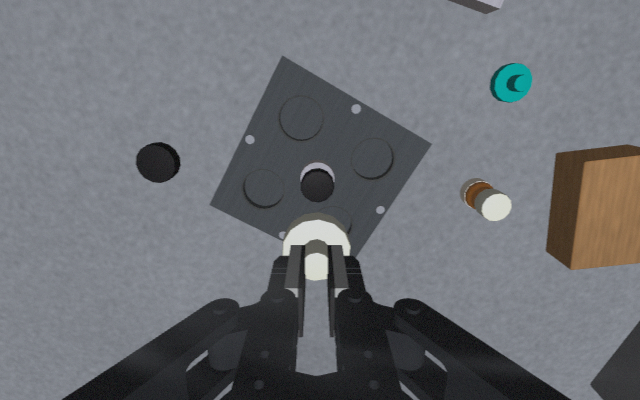

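Stage in full view: wells at (300,117), (372,157), (264,187) and (335,220 under the puck), plunger at (317,184). Moving to hover over seat 3 and checking alignment.

```bash
cat >> h.py <<'E'
C=np.array([.4842,-.2575]); Rm=R.from_euler('z',-10.06,degrees=True).as_matrix()[:2,:2]
W=[C+Rm@np.array(p) for p in((.037,.037),(.037,-.037),(-.037,.037),(-.037,-.037))]
def disc(c):
    "held disc centre in tool frame, mm, from its top-face rim points"
    v,u=np.mgrid[:400,:640]; z=c["range_z"]; K=c["K"]; p=np.stack([(u-K[0,2])/K[0,0]*z,(v-K[1,2])/K[1,1]*z,z],-1)
    A=c["T_tool_cam"]; t=(p@A[:3,:3].T+A[:3,3])*1000
    m=(z>0)&(c["color"].min(-1)>60)&(np.hypot(t[...,0],t[...,1])<25)&(t[...,2]>6)&(t[...,2]<19)
    (cc,r)=cv2.minEnclosingCircle(t[m][:,:2].astype(np.float32)); return np.array(cc),r
def place(c,i,d=None):
    T,o=tool(); 
    if d is None: d,r=disc(c); print("disc",d.round(1),round(r,1))
    p=T[:3,3]+T[:3,:3]@np.array([d[0]/1000,d[1]/1000,0]); print("puck",p.round(4),"well",W[i].round(4))
    e=np.array([*(W[i]-p[:2]),0.0439-T[2,3]]); print("tcp z",T[2,3].round(4),"shares",(T[:3,:3].T@e/.2).round(4))
E
python3 -m handwheel '[[[-0.03,-0.08,0.2,0],[-0.06,-0.16,0.35,0],[-0.09,-0.25,0.5,0],[-0.09,-0.25,0.6,0],[-0.09,-0.25,0.66,0],[-0.09,-0.25,0.66,0],[-0.09,-0.25,0.66,0]]]'
python3 - <<'E'
from h import *
c=cam("wrist"); place(c,3); stage(c)
E
```

```text
time_s: 20.68
eef_pos: [0.4434, -0.2901, 0.0645]
eef_rot: [0.001, 0.58, 0.815, -0.0]
wrist_force: [0.8, -0.1, -0.0]
opening: 0.119
grasp_force: 58.7
disc [ 1.6 -0.9] 17.1
puck [ 0.4421 -0.2891  0.0647] well [ 0.4413 -0.2875]
tcp z 0.0647 shares [ 0.0091 -0.0012  0.104 ]
stage (((484.9210205078125, -257.7840576171875), (151.2291717529297, 151.2971649169922), 79.93103790283203), array([ 0.4797, -0.2368,  0.0297]), 50636)
plunger ((484.0019226074219, -257.3198547363281), 14.244952201843262) 0.06556122401208872 3213
```

```bash
python3 -m handwheel '[[[0.008,-0.001,0.02,0],[0.008,-0.001,0.04,0],[0.008,-0.001,0.06,0],[0.008,-0.001,0.08,0],[0.008,-0.001,0.092,0],[0.008,-0.001,0.1,0],[0.008,-0.001,0.1,0]]]'
```

```text
time_s: 21.6
eef_pos: [0.4418, -0.2886, 0.044]
eef_rot: [-0.0, 0.58, 0.815, -0.0]
wrist_force: [-1.4, 1.1, 3.5]
opening: 0.12
grasp_force: 59.1
```

```bash
python3 -m handwheel '[[[0,0,0,0],[0,0,0,0],[0,0,0,0],[0,0,0,0]]]' 30 && python3 -m handwheel '[[[0,0,-0.2,0],[0,0,-0.45,0],[0,0,-0.7,0],[0,0,-0.7,0]]]' && python3 -m handwheel '[[[0.2,0.17,0,0],[0.4,0.34,0,0],[0.6,0.5,0,0],[0.8,0.68,0,0],[1,0.86,0,0],[1,0.86,0,0],[1,0.86,0,0]]]'
cat >> h.py <<'E'
def pick(p):
    T,o=tool(); e=np.array([p[0]/1000,p[1]/1000,.0355])-T[:3,3]; print("tcp",T[:3,3].round(4),"shares",(T[:3,:3].T@e/.2).round(4))
E
python3 - <<'E'
from h import *
c=cam("wrist"); pucks(c,(.501,-.007),.3,.032,.05); pick((538.9,-43.6)); t=cam("top")
X=pts(t); print(box(X,near(X,W[3],.018)&(X[...,2]>.036)&(X[...,2]<.06))); pucks(t,(.5,-.12),.3,.033,.06)
E
```

```text
time_s: 22.1
eef_pos: [0.4419, -0.2887, 0.0436]
eef_rot: [0.0, 0.58, 0.815, -0.0]
wrist_force: [-0.0, 0.1, 0.8]
opening: 0.351
grasp_force: 0.0
time_s: 22.6
eef_pos: [0.4441, -0.2909, 0.1886]
eef_rot: [0.005, 0.58, 0.815, -0.001]
wrist_force: [-0.8, -0.2, -0.4]
opening: 0.353
grasp_force: 0.0
time_s: 23.48
eef_pos: [0.5383, -0.0433, 0.1827]
eef_rot: [-0.001, 0.58, 0.815, -0.0]
wrist_force: [0.3, -0.4, 0.0]
opening: 0.349
grasp_force: 0.0
boss [537.   30.5] 6.9 z 0.0394 250
boss [674.8  51.8] 35.1 z 0.038 3246
boss [465.1 -45. ] 7.0 z 0.0399 217
boss [539.2 -43.4] 6.8 z 0.0396 195
tcp [ 0.5383 -0.044   0.1829] shares [6.000e-04 4.400e-03 7.369e-01]
(((440.96893310546875, -284.3727722167969), (11.352192878723145, 13.53807544708252), 40.5455436706543), array([ 0.4406, -0.2842,  0.0422]), 31)
boss [672.9  55.3] 33.5 z 0.0408 276
boss [ 641.9 -225.1] 13.5 z 0.0537 96
boss [ 483.8 -253. ] 14.9 z 0.0573 35
boss [ 440.2 -288.7] 10.5 z 0.0473 36
```

```bash
python3 -m handwheel '[[[0.001,0.004,0.2,0],[0.001,0.004,0.4,0],[0.001,0.004,0.6,0],[0.001,0.004,0.7,0],[0.001,0.004,0.735,0],[0.001,0.004,0.735,0],[0.001,0.004,0.735,0]]]' && python3 -m handwheel '[[[0,0,0,0],[0,0,0,0],[0,0,0,0],[0,0,0,0],[0,0,0,0]]]' 6 && python3 -m handwheel '[[[0,0,-0.25,0],[0,0,-0.45,0],[0,0,-0.7,0],[0,0,-0.7,0]]]'
```

```text
time_s: 24.45
eef_pos: [0.5406, -0.0436, 0.0379]
eef_rot: [0.001, 0.58, 0.815, 0.0]
wrist_force: [0.7, -0.0, 0.3]
opening: 0.351
grasp_force: 0.0
time_s: 25.08
eef_pos: [0.5406, -0.0432, 0.038]
eef_rot: [0.001, 0.58, 0.815, 0.0]
wrist_force: [-1.5, -0.7, 6.3]
opening: 0.123
grasp_force: 58.6
time_s: 25.58
eef_pos: [0.5427, -0.0436, 0.1817]
eef_rot: [0.005, 0.58, 0.815, 0.002]
wrist_force: [1.7, -0.1, -0.5]
opening: 0.116
grasp_force: 59.1
```

```bash
python3 -m handwheel '[[[-0.2,-0.09,0,0],[-0.4,-0.18,0,0],[-0.6,-0.28,0,0],[-0.6,-0.28,0,0],[-0.6,-0.28,0,0]]]' && python3 -m handwheel '[[[-0.2,-0.09,0,0],[-0.4,-0.18,0.1,0],[-0.57,-0.27,0.3,0],[-0.57,-0.27,0.5,0],[-0.57,-0.27,0.58,0],[-0.57,-0.27,0.58,0],[-0.57,-0.27,0.58,0]]]'
python3 - <<'E'
from h import *
c=cam("wrist"); place(c,1); stage(c); pucks(c,C,.1,.04,.05)
E
```

```text
time_s: 26.2
eef_pos: [0.5254, -0.174, 0.1757]
eef_rot: [-0.001, 0.58, 0.814, 0.0]
wrist_force: [-0.3, 0.7, -1.1]
opening: 0.122
grasp_force: 59.1
time_s: 27.08
eef_pos: [0.5137, -0.3, 0.0624]
eef_rot: [0.001, 0.579, 0.815, -0.0]
wrist_force: [0.7, 0.6, -1.2]
opening: 0.118
grasp_force: 59.1
disc [ 0.5 -0. ] 17.3
puck [ 0.5135 -0.2998  0.0627] well [ 0.5142 -0.3004]
tcp z 0.0627 shares [-0.0034  0.0019  0.0938]
stage (((484.3187561035156, -257.619140625), (151.26895141601562, 151.0902557373047), 79.97417449951172), array([ 0.4823, -0.2531,  0.0298]), 60594)
plunger ((484.3531494140625, -257.1160583496094), 13.994304656982422) 0.06563385454579088 3715
boss [ 484.4 -255.6] 14.8 z 0.0438 506
boss [ 441.  -287.1] 7.3 z 0.0464 748
boss [ 512.8 -299.1] 16.8 z 0.05 1668
boss [ 518.1 -314. ] 4.9 z 0.0492 44
```

```bash
python3 -m handwheel '[[[-0.003,0.002,0.02,0],[-0.003,0.002,0.04,0],[-0.003,0.002,0.06,0],[-0.003,0.002,0.075,0],[-0.003,0.002,0.088,0],[-0.003,0.002,0.088,0]]]'
```

```text
time_s: 27.88
eef_pos: [0.513, -0.3004, 0.0449]
eef_rot: [-0.0, 0.58, 0.815, -0.0]
wrist_force: [-5.5, 4.3, 16.3]
opening: 0.122
grasp_force: 61.0
```

```bash
python3 -m handwheel '[[[0,0,0,0],[0,0,0,0],[0,0,0,0],[0,0,0,0]]]' 30 && python3 -m handwheel '[[[0,0,-0.2,0],[0,0,-0.45,0],[0,0,-0.7,0],[0,0,-0.7,0]]]' && python3 -m handwheel '[[[0.2,0.03,0,0],[0.4,0.06,0,0],[0.65,0.1,0,0],[0.65,0.1,0,0]]]' && python3 -m handwheel '[[[0.2,0.03,0,0],[0.4,0.06,0,0],[0.64,0.09,0,0],[0.64,0.09,0,0],[0.64,0.09,0,0]]]'
python3 - <<'E'
from h import *
c=cam("wrist"); pucks(c,(.501,-.007),.14,.032,.05); pick((465.1,-45.0)); t=cam("top")
pucks(t,C,.1,.036,.05)
E
```

```text
time_s: 28.38
eef_pos: [0.5128, -0.3004, 0.0428]
eef_rot: [-0.0, 0.58, 0.815, 0.0]
wrist_force: [-0.3, 0.1, -0.4]
opening: 0.353
grasp_force: 0.0
time_s: 28.88
eef_pos: [0.5153, -0.3026, 0.1884]
eef_rot: [0.005, 0.58, 0.815, -0.001]
wrist_force: [-0.5, 0.3, -0.9]
opening: 0.35
grasp_force: 0.0
time_s: 29.38
eef_pos: [0.4879, -0.1677, 0.1816]
eef_rot: [-0.002, 0.579, 0.816, 0.0]
wrist_force: [0.2, -1.1, -0.2]
opening: 0.349
grasp_force: 0.0
time_s: 30.0
eef_pos: [0.4647, -0.045, 0.1829]
eef_rot: [0.0, 0.58, 0.815, -0.0]
wrist_force: [1.2, -0.8, 1.2]
opening: 0.351
grasp_force: 0.0
boss [537.1  30.5] 6.9 z 0.0395 222
boss [464.8 -45. ] 6.9 z 0.0394 197
tcp [ 0.4648 -0.0454  0.183 ] shares [0.0017 0.0021 0.7373]
boss [ 511.8 -296.8] 6.9 z 0.048 30
boss [ 484.  -253.4] 14.7 z 0.0455 32
boss [ 440.6 -284.8] 7.1 z 0.0485 30
```

```bash
python3 -m handwheel '[[[0.002,0.001,0.2,0],[0.002,0.001,0.4,0],[0.002,0.001,0.6,0],[0.002,0.001,0.7,0],[0.002,0.001,0.735,0],[0.002,0.001,0.735,0],[0.002,0.001,0.735,0]]]' && python3 -m handwheel '[[[0,0,0,0],[0,0,0,0],[0,0,0,0],[0,0,0,0],[0,0,0,0]]]' 6 && python3 -m handwheel '[[[0,0,-0.25,0],[0,0,-0.45,0],[0,0,-0.7,0],[0,0,-0.7,0]]]'
```

```text
time_s: 30.98
eef_pos: [0.4654, -0.0444, 0.0371]
eef_rot: [0.001, 0.58, 0.815, 0.0]
wrist_force: [0.3, -0.2, 0.4]
opening: 0.352
grasp_force: 0.0
time_s: 31.6
eef_pos: [0.4653, -0.0441, 0.0372]
eef_rot: [0.001, 0.58, 0.815, 0.0]
wrist_force: [-1.7, -0.6, 5.6]
opening: 0.121
grasp_force: 58.6
time_s: 32.1
eef_pos: [0.4673, -0.0447, 0.1807]
eef_rot: [0.005, 0.58, 0.815, 0.001]
wrist_force: [-0.2, -0.2, -1.2]
opening: 0.121
grasp_force: 58.3
```

```bash
python3 -m handwheel '[[[-0.2,-0.09,0,0],[-0.4,-0.18,0,0],[-0.6,-0.25,0,0],[-0.786,-0.33,0.1,0],[-0.786,-0.33,0.3,0],[-0.786,-0.33,0.5,0],[-0.786,-0.33,0.58,0],[-0.786,-0.33,0.58,0],[-0.786,-0.33,0.58,0]]]'
python3 - <<'E'
from h import *
c=cam("wrist"); place(c,2); stage(c)
E
```

```text
time_s: 33.22
eef_pos: [0.4545, -0.2145, 0.0614]
eef_rot: [0.001, 0.58, 0.815, -0.0]
wrist_force: [-0.3, -0.4, 0.3]
opening: 0.118
grasp_force: 58.4
disc [-0.8  0.4] 17.0
puck [ 0.4553 -0.2153  0.0616] well [ 0.4542 -0.2146]
tcp z 0.0616 shares [ 0.0051 -0.0041  0.0887]
stage (((484.73272705078125, -257.188720703125), (150.2183380126953, 150.86814880371094), 79.98583221435547), array([ 0.4773, -0.216 ,  0.0298]), 22714)
plunger ((475.4189758300781, -257.28094482421875), 10.429051399230957) 0.06544878302066172 598
```

Then release and go for the last puck at (537,30.5).

```bash
python3 -m handwheel '[[[0.005,-0.004,0.02,0],[0.005,-0.004,0.04,0],[0.005,-0.004,0.06,0],[0.005,-0.004,0.075,0],[0.005,-0.004,0.085,0],[0.005,-0.004,0.085,0]]]' && python3 -m handwheel '[[[0,0,0,0],[0,0,0,0],[0,0,0,0],[0,0,0,0]]]' 30 && python3 -m handwheel '[[[0,0,-0.2,0],[0,0,-0.45,0],[0,0,-0.7,0],[0,0,-0.7,0]]]' && python3 -m handwheel '[[[0.2,0.15,0,0],[0.4,0.3,0,0],[0.52,0.4,0,0],[0.52,0.4,0,0]]]' && python3 -m handwheel '[[[0.2,0.15,0,0],[0.4,0.3,0,0],[0.5,0.4,0,0],[0.5,0.4,0,0],[0.5,0.4,0,0]]]'
python3 - <<'E'
from h import *
c=cam("wrist"); pucks(c,(.501,-.007),.14,.032,.05); pick((537.1,30.5)); t=cam("top")
pucks(t,C,.1,.036,.05)
E
```

```text
time_s: 34.02
eef_pos: [0.4535, -0.2136, 0.045]
eef_rot: [0.001, 0.58, 0.815, 0.0]
wrist_force: [-3.6, 4.7, 18.0]
opening: 0.122
grasp_force: 60.6
time_s: 34.52
eef_pos: [0.4522, -0.2132, 0.0428]
eef_rot: [-0.0, 0.58, 0.815, 0.0]
wrist_force: [-0.9, -0.3, -0.5]
opening: 0.348
grasp_force: 0.0
time_s: 35.02
eef_pos: [0.4548, -0.2152, 0.1876]
eef_rot: [0.005, 0.58, 0.815, -0.0]
wrist_force: [0.5, 0.5, -0.1]
opening: 0.355
grasp_force: 0.0
time_s: 35.52
eef_pos: [0.4937, -0.0868, 0.1819]
eef_rot: [-0.001, 0.579, 0.816, -0.0]
wrist_force: [-0.6, -1.0, -0.4]
opening: 0.352
grasp_force: 0.0
time_s: 36.15
eef_pos: [0.5362, 0.0308, 0.1824]
eef_rot: [-0.0, 0.58, 0.814, -0.001]
wrist_force: [0.5, 0.3, 0.8]
opening: 0.35
grasp_force: 0.0
boss [537.   30.4] 7.1 z 0.0394 195
tcp [0.5363 0.0305 0.1826] shares [-0.0015  0.0045  0.7353]
boss [ 512.3 -297.5] 6.8 z 0.048 28
boss [ 484.  -253.3] 14.7 z 0.0448 34
boss [ 453.9 -211. ] 7.0 z 0.0471 29
boss [ 440.2 -284.8] 6.9 z 0.047 29
```

```bash
python3 -m handwheel '[[[-0.001,0,0.2,0],[-0.001,0,0.4,0],[-0.001,0,0.6,0],[-0.001,0,0.7,0],[-0.001,0,0.735,0],[-0.001,0,0.735,0],[-0.001,0,0.735,0]]]' && python3 -m handwheel '[[[0,0,0,0],[0,0,0,0],[0,0,0,0],[0,0,0,0],[0,0,0,0]]]' 6 && python3 -m handwheel '[[[0,0,-0.25,0],[0,0,-0.45,0],[0,0,-0.7,0],[0,0,-0.7,0]]]' && python3 -m handwheel '[[[-0.2,-0.08,0,0],[-0.4,-0.16,0,0],[-0.6,-0.24,0,0],[-0.6,-0.24,0,0],[-0.6,-0.24,0,0]]]' && python3 -m handwheel '[[[-0.2,-0.08,0,0],[-0.4,-0.16,0.1,0],[-0.6,-0.23,0.3,0],[-0.6,-0.23,0.5,0],[-0.6,-0.23,0.58,0],[-0.6,-0.23,0.58,0],[-0.6,-0.23,0.58,0]]]'
python3 - <<'E'
from h import *
c=cam("wrist"); place(c,0); stage(c)
E
```

```text
time_s: 37.12
eef_pos: [0.5379, 0.0312, 0.0373]
eef_rot: [0.001, 0.58, 0.815, 0.0]
wrist_force: [0.2, -0.6, 0.3]
opening: 0.353
grasp_force: 0.0
time_s: 37.75
eef_pos: [0.5378, 0.0315, 0.0374]
eef_rot: [0.001, 0.58, 0.815, 0.0]
wrist_force: [-1.1, -0.9, 6.4]
opening: 0.121
grasp_force: 58.6
time_s: 38.25
eef_pos: [0.54, 0.0314, 0.1812]
eef_rot: [0.004, 0.58, 0.815, 0.002]
wrist_force: [0.9, -0.6, -1.4]
opening: 0.118
grasp_force: 59.4
time_s: 38.88
eef_pos: [0.5303, -0.0969, 0.1753]
eef_rot: [-0.001, 0.58, 0.814, 0.0]
wrist_force: [-0.6, 1.1, -0.2]
opening: 0.119
grasp_force: 59.4
time_s: 39.75
eef_pos: [0.528, -0.2257, 0.0618]
eef_rot: [0.001, 0.579, 0.815, 0.0]
wrist_force: [0.0, 0.8, 0.1]
opening: 0.119
grasp_force: 59.4
disc [-0.3 -0.5] 17.3
puck [ 0.5277 -0.2264  0.062 ] well [ 0.5271 -0.2275]
tcp z 0.062 shares [-0.0042 -0.0047  0.0905]
stage (((484.1788024902344, -257.7848815917969), (151.66395568847656, 151.14048767089844), 79.85482025146484), array([ 0.469 , -0.234 ,  0.0299]), 43455)
plunger ((484.2650451660156, -256.75665283203125), 14.263524055480957) 0.06544211934626708 2034
```

```bash
python3 -m handwheel '[[[-0.004,-0.005,0.02,0],[-0.004,-0.005,0.04,0],[-0.004,-0.005,0.06,0],[-0.004,-0.005,0.075,0],[-0.004,-0.005,0.085,0],[-0.004,-0.005,0.085,0]]]' && python3 -m handwheel '[[[0,0,0,0],[0,0,0,0],[0,0,0,0],[0,0,0,0]]]' 30 && python3 -m handwheel '[[[0,0,-0.2,0],[0,0,-0.45,0],[0,0,-0.75,0],[0,0,-0.75,0]]]' && python3 -m handwheel '[[[-0.07,-0.25,0,0],[-0.07,-0.25,0,0],[-0.07,-0.25,0,0]]]' 0
python3 - <<'E'
from h import *
T,o=tool(); c=cam("wrist"); pucks(c,C,.1,.036,.05); stage(c); print(T[:3,3].round(4),shares([.4842,-.2573,.06])); save("w7.png",c["color"])
t=cam("top"); pucks(t,(.5,-.05),.2,.033,.05); X=pts(t); print("lock",box(X,near(X,(.4774,.2505),.03)&(X[...,2]>.068)&(X[...,2]<.082)))
E
```

```text
time_s: 40.55
eef_pos: [0.526, -0.2269, 0.0443]
eef_rot: [-0.0, 0.58, 0.815, -0.0]
wrist_force: [-5.1, 3.2, 12.0]
opening: 0.118
grasp_force: 60.9
time_s: 41.05
eef_pos: [0.5258, -0.2269, 0.0429]
eef_rot: [-0.0, 0.58, 0.815, 0.0]
wrist_force: [-0.1, 0.2, 0.4]
opening: 0.352
grasp_force: 0.0
time_s: 41.55
eef_pos: [0.529, -0.229, 0.1992]
eef_rot: [0.006, 0.58, 0.815, 0.0]
wrist_force: [0.8, 0.2, 0.2]
opening: 0.346
grasp_force: 0.0
time_s: 41.92
eef_pos: [0.483, -0.2564, 0.1924]
eef_rot: [-0.0, 0.58, 0.814, 0.0]
wrist_force: [0.5, 0.5, 0.7]
opening: -0.004
grasp_force: 0.0
boss [ 453.6 -214.7] 6.9 z 0.0468 230
boss [ 525.6 -228.1] 7.0 z 0.0465 204
boss [ 484.1 -256.1] 14.8 z 0.0436 221
boss [ 440.9 -287.7] 7.0 z 0.0462 188
boss [ 512.3 -300.1] 6.8 z 0.0464 164
stage (((484.2427978515625, -257.9320983886719), (150.9091796875, 150.39630126953125), 79.93291473388672), array([ 0.481 , -0.2492,  0.0299]), 22895)
plunger ((484.1659851074219, -257.1414794921875), 13.903829574584961) 0.0656952282139659 905
[ 0.483  -0.2564  0.1924] [-0.007   0.0021  0.6624]
boss [662.9  52.6] 26.1 z 0.0418 124
boss [ 524.7 -227.5] 9.2 z 0.049 31
lock (((476.7277526855469, 252.24562072753906), (35.082969665527344, 33.991703033447266), 32.3182258605957), array([0.4736, 0.2489, 0.0744]), 138)
```

View pics/w7.png

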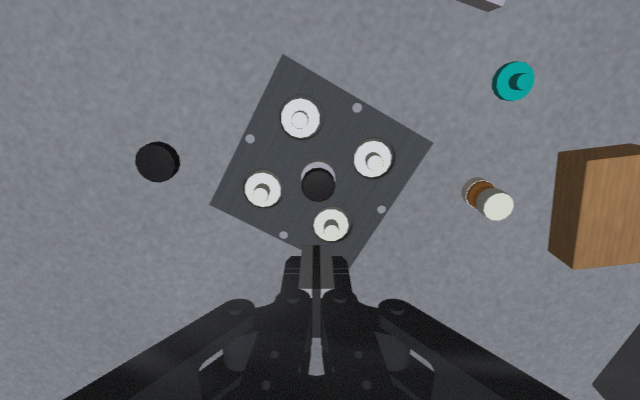

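All four pucks are flat in their wells, with every boss top at the same height, and the lock is still on. Pressing the plunger.

```bash
python3 -m handwheel '[[[-0.005,0.003,0.2,0],[-0.005,0.003,0.4,0],[-0.005,0.003,0.52,0],[-0.005,0.003,0.56,0],[-0.005,0.003,0.56,0]]]' && python3 -m handwheel '[[[0,0,0.03,0],[0,0,0.06,0],[0,0,0.085,0],[0,0,0.085,0]]]'&& python3 -m handwheel '[[[0,0,0.005,0],[0,0,0.01,0],[0,0,0.01,0]]]'
```

```text
time_s: 42.65
eef_pos: [0.4845, -0.257, 0.081]
eef_rot: [-0.0, 0.58, 0.815, 0.0]
wrist_force: [0.4, 0.1, 1.6]
opening: -0.004
grasp_force: 0.0
time_s: 43.15
eef_pos: [0.4852, -0.258, 0.0649]
eef_rot: [0.001, 0.58, 0.815, 0.0]
wrist_force: [0.3, 0.2, 6.4]
opening: 0.001
grasp_force: 3.0
time_s: 43.52
eef_pos: [0.4852, -0.258, 0.0632]
eef_rot: [0.001, 0.58, 0.815, 0.0]
wrist_force: [1.9, 1.3, 7.1]
opening: 0.001
grasp_force: 3.5
```

```bash
python3 -m handwheel '[[[0,0,0.007,0],[0,0,0.012,0],[0,0,0.016,0],[0,0,0.016,0]]]'
```

```text
time_s: 44.02
eef_pos: [0.4854, -0.2582, 0.0618]
eef_rot: [0.001, 0.58, 0.815, -0.0]
wrist_force: [-3.7, 3.5, 21.4]
opening: 0.001
grasp_force: 10.9
```

```bash
python3 -m handwheel '[[[0,0,-0.1,0],[0,0,-0.3,0],[0,0,-0.5,0],[0,0,-0.75,0],[0,0,-0.75,0]]]' && python3 - <<'E'
from h import *
c=cam("wrist"); stage(c); pucks(c,C,.1,.036,.05)
E
python3 -m handwheel '[[[0.25,0.08,0,0],[0.5,0.16,0,0],[0.8,0.26,0,0],[0.8,0.26,0,0],[0.8,0.26,0,0]]]' 30 && python3 -m handwheel '[[[0.25,0.08,0,0],[0.5,0.16,0,0],[0.8,0.26,0,0],[0.8,0.26,0,0],[0.8,0.26,0,0]]]' && python3 -m handwheel '[[[0.25,0.08,0,0],[0.5,0.16,0,0],[0.8,0.26,0,0],[0.8,0.26,0,0],[0.8,0.26,0,0]]]'
python3 - <<'E'
from h import *
T,o=tool(); c=cam("wrist"); X=pts(c); Z=X[...,2]; print(T[:3,3].round(4),np.degrees(np.arctan2(T[1,0],T[0,0])))
for n,r,z0,z1 in[("lock",.03,.068,.082),("key",.03,.108,.125)]: print(n,box(X,near(X,(.4774,.2505),r)&(Z>z0)&(Z<z1)))
print(shares([.4768,.2506,.0967]))
E
```

```text
time_s: 44.65
eef_pos: [0.4861, -0.259, 0.2135]
eef_rot: [0.004, 0.58, 0.815, -0.0]
wrist_force: [0.3, 0.2, 0.2]
opening: -0.001
grasp_force: 0.0
stage (((484.28271484375, -257.7021484375), (150.3817901611328, 150.265625), 79.9478759765625), array([ 0.4818, -0.2514,  0.0299]), 21073)
plunger ((484.2122802734375, -257.21044921875), 13.878865242004395) 0.06563946253208636 801
boss [ 453.4 -214.7] 6.9 z 0.047 209
boss [ 525.5 -227.7] 7.0 z 0.0468 182
boss [ 484.1 -255.7] 14.8 z 0.0436 185
boss [ 440.9 -287.6] 7.0 z 0.0466 177
boss [ 512.2 -300.5] 6.9 z 0.0466 156
time_s: 45.32
eef_pos: [0.4804, -0.089, 0.2078]
eef_rot: [-0.001, 0.58, 0.815, -0.0]
wrist_force: [0.1, -0.5, 0.1]
opening: 0.352
grasp_force: 0.0
time_s: 45.95
eef_pos: [0.478, 0.0778, 0.2084]
eef_rot: [-0.0, 0.58, 0.814, -0.0]
wrist_force: [0.3, -0.8, -0.3]
opening: 0.353
grasp_force: 0.0
time_s: 46.58
eef_pos: [0.4751, 0.2455, 0.2084]
eef_rot: [0.0, 0.581, 0.814, -0.001]
wrist_force: [-0.1, -1.2, -0.1]
opening: 0.349
grasp_force: 0.0
[0.4751 0.2455 0.2084] 109.00865152391955
lock (((476.7401123046875, 249.88092041015625), (34.06664276123047, 34.45996856689453), 32.206111907958984), array([0.4759, 0.2519, 0.0755]), 1199)
key (((476.3757019042969, 250.4882049560547), (10.402850151062012, 34.047855377197266), 23.74140739440918), array([0.4758, 0.2519, 0.1172]), 673)
[0.0235 0.017  0.5591]
```

```bash
python3 -m handwheel '[[[0.022,0.016,0.15,-0.055],[0.022,0.016,0.3,-0.055],[0.022,0.016,0.42,-0.055],[0.022,0.016,0.52,-0.055],[0.022,0.016,0.555,-0.055],[0.022,0.016,0.555,-0.055],[0.022,0.016,0.555,-0.055]]]' && python3 -m handwheel '[[[0,0,0,0],[0,0,0,0],[0,0,0,0],[0,0,0,0],[0,0,0,0]]]' 4
python3 -c "
from h import *
T,o=tool(); print(o['torque'].round(3),o['q'][5],np.degrees(np.arctan2(T[1,0],T[0,0])))"
```

```text
time_s: 47.5
eef_pos: [0.4769, 0.2522, 0.0989]
eef_rot: [0.001, 0.546, 0.838, 0.001]
wrist_force: [0.4, 0.1, 0.1]
opening: 0.352
grasp_force: 0.0
time_s: 48.12
eef_pos: [0.4767, 0.2527, 0.0988]
eef_rot: [0.001, 0.546, 0.838, 0.0]
wrist_force: [-1.4, -0.8, 5.2]
opening: 0.11
grasp_force: 60.1
[-0.218  0.098 -0.011] -0.1486508114077186 113.85174915342702
```

```bash
python3 -m handwheel '[[[0,0,0,-0.12],[0,0,0,-0.24],[0,0,0,-0.36],[0,0,0,-0.48],[0,0,0,-0.6],[0,0,0,-0.72],[0,0,0,-0.84],[0,0,0,-0.92],[0,0,0,-0.92]]]'
python3 -c "
from h import *
T,o=tool(); print(o['torque'].round(3),o['q'][5],np.degrees(np.arctan2(T[1,0],T[0,0])))"
python3 -m handwheel '[[[0,0,0,-0.03],[0,0,0,-0.06],[0,0,0,-0.06]]]'
python3 -c "
from h import *
T,o=tool(); print(o['torque'].round(3),o['q'][5],np.degrees(np.arctan2(T[1,0],T[0,0])))"
```

```text
time_s: 49.25
eef_pos: [0.4764, 0.2521, 0.0988]
eef_rot: [0.0, -0.113, 0.994, -0.001]
wrist_force: [-2.1, -3.3, 7.9]
opening: 0.102
grasp_force: 60.4
[-0.759  0.344 -0.018] -1.529972057577798 -166.99815863531947
time_s: 49.62
eef_pos: [0.4764, 0.2521, 0.0988]
eef_rot: [0.0, -0.157, 0.988, -0.001]
wrist_force: [-2.8, -3.9, 7.6]
opening: 0.105
grasp_force: 60.4
[-0.791  0.336  0.01 ] -1.6191236487247234 -161.88693742766722
```

```bash
python3 -m handwheel '[[[0,0,0,-0.03],[0,0,0,-0.06],[0,0,0,-0.06]]]'
python3 -c "
from h import *
T,o=tool(); print(o['torque'].round(3),o['q'][5],np.degrees(np.arctan2(T[1,0],T[0,0])))"
python3 -m handwheel '[[[0,0,0,-0.02],[0,0,0,-0.04],[0,0,0,-0.04]]]'
python3 -c "
from h import *
T,o=tool(); print(o['torque'].round(3),o['q'][5],np.degrees(np.arctan2(T[1,0],T[0,0])))"
```

```text
time_s: 50.0
eef_pos: [0.4764, 0.252, 0.0988]
eef_rot: [0.0, -0.202, 0.979, -0.001]
wrist_force: [-1.7, -3.6, 8.1]
opening: 0.105
grasp_force: 60.4
[-0.788  0.388 -0.101] -1.7089925321189376 -156.74169161543503
time_s: 50.38
eef_pos: [0.4765, 0.252, 0.0988]
eef_rot: [0.0, -0.23, 0.973, -0.001]
wrist_force: [-1.8, -4.0, 6.9]
opening: 0.1
grasp_force: 60.5
[-0.759  0.235 -0.422] -1.7683360842084397 -153.3559899088996
```

```bash
python3 -m handwheel '[[[0,0,0,-0.03],[0,0,0,-0.03],[0,0,0,0.03],[0,0,0,0.1],[0,0,0,0.18],[0,0,0,0.18]]]' && python3 -m handwheel '[[[0,0,-0.03,0],[0,0,-0.08,0],[0,0,-0.13,0],[0,0,-0.25,0],[0,0,-0.35,0],[0,0,-0.35,0]]]'
cat >> h.py <<'E'
def bow(c):
    "held key bow outline, tool frame mm: black points nearer than pads"
    v,u=np.mgrid[:400,:640]; z=c["range_z"]; K=c["K"]; p=np.stack([(u-K[0,2])/K[0,0]*z,(v-K[1,2])/K[1,1]*z,z],-1)
    A=c["T_tool_cam"]; t=(p@A[:3,:3].T+A[:3,3])*1000
    for a in range(-14,40,4):
        m=(z>0)&(np.abs(t[...,1])<4)&(np.abs(t[...,0])<30)&(t[...,2]>a)&(t[...,2]<a+4)
        if m.sum()>5: print("tool z",a,"x",t[m][:,0].min().round(1),t[m][:,0].max().round(1),m.sum())
E
python3 - <<'E'
from h import *
T,o=tool(); c=cam("wrist"); X=pts(c); Z=X[...,2]; print(T[:3,3].round(4),np.degrees(np.arctan2(T[1,0],T[0,0])),o["opening"])
for n,r,z0,z1 in[("lock",.03,.068,.082),("keybox",.1,.044,.056)]: print(n,box(X,near(X,(.4774,.2505),r)&(Z>z0)&(Z<z1)))
bow(c); save("w8.png",c["color"])
E
```

```text
time_s: 51.12
eef_pos: [0.4768, 0.2528, 0.0988]
eef_rot: [0.001, -0.097, 0.995, 0.0]
wrist_force: [-0.3, 0.0, 4.8]
opening: 0.104
grasp_force: 60.0
time_s: 51.88
eef_pos: [0.4774, 0.253, 0.1701]
eef_rot: [0.002, -0.098, 0.995, 0.0]
wrist_force: [-0.5, 0.0, -0.6]
opening: 0.108
grasp_force: 59.2
[0.4774 0.253  0.1701] -168.8073645891483 0.10824545273000451
lock (((477.0158386230469, 249.62596130371094), (34.39491271972656, 34.09561538696289), 11.03907299041748), array([0.4758, 0.2493, 0.0753]), 1940)
keybox (((476.4200134277344, 249.4038543701172), (118.60663604736328, 120.19109344482422), 11.035449981689453), array([0.4677, 0.2476, 0.0505]), 18277)
tool z -14 x 10.8 17.9 85
tool z -10 x 10.7 17.5 84
tool z -6 x 10.7 17.3 74
tool z -2 x 10.7 17.3 72
tool z 2 x 10.7 17.5 63
tool z 6 x 14.6 17.4 54
tool z 10 x 14.5 17.3 39
tool z 30 x 8.3 9.4 19
tool z 34 x 8.3 9.3 23
tool z 38 x 8.3 8.8 7
```

View pics/w8.png

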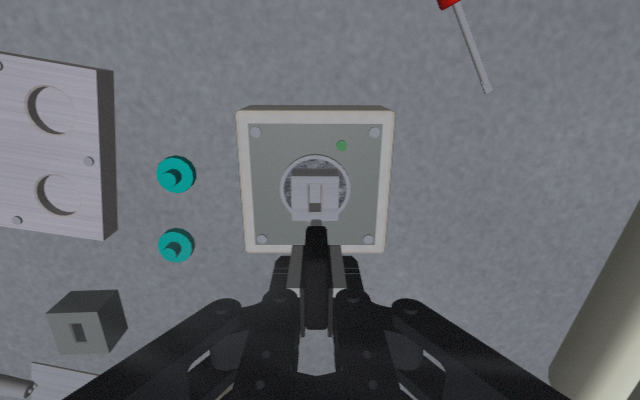

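The lock is exactly at its off stop (11.04° against box 11.04°), and the key is out and held centred above the slot at (318,195). Back to the rest.

```bash
python3 -m handwheel '[[[-0.1,-0.15,0,0],[-0.2,-0.3,0,0],[-0.3,-0.45,0,0],[-0.385,-0.59,0,0],[-0.385,-0.59,0,0]]]' && python3 -m handwheel '[[[-0.1,-0.15,0,-0.025],[-0.2,-0.3,0,-0.025],[-0.3,-0.45,0.1,-0.025],[-0.385,-0.59,0.2,-0.025],[-0.385,-0.59,0.25,-0.025],[-0.385,-0.59,0.25,-0.025],[-0.385,-0.59,0.25,-0.025]]]'
python3 - <<'E'
from h import *
T,o=tool(); c=cam("wrist"); X=pts(c); Z=X[...,2]; print(T[:3,3].round(4),np.degrees(np.arctan2(T[1,0],T[0,0])))
print(box(X,near(X,(.674,.052),.045)&(Z>.030)&(Z<.042)&((X[...,:2]-T[:2,3])@T[:2,0]>-.03))); print(shares([.6743,.0518,.0548])); bow(c)
E
```

```text
time_s: 52.55
eef_pos: [0.575, 0.1498, 0.1665]
eef_rot: [-0.001, -0.096, 0.995, -0.0]
wrist_force: [0.8, -0.9, -0.5]
opening: 0.105
grasp_force: 59.2
time_s: 53.42
eef_pos: [0.6724, 0.0522, 0.1183]
eef_rot: [0.0, -0.117, 0.993, 0.0]
wrist_force: [-0.0, 0.0, -0.6]
opening: 0.103
grasp_force: 59.2
[0.6724 0.0522 0.1183] -166.59347717525156
(((674.103759765625, 51.59797668457031), (50.74700164794922, 50.051387786865234), 13.301057815551758), array([0.671 , 0.051 , 0.0356]), 4300)
[-0.007  -0.0029  0.32  ]
tool z -14 x 10.4 17.4 90
tool z -10 x 10.8 17.5 82
tool z -6 x 10.7 17.5 79
tool z -2 x 10.7 17.7 69
tool z 2 x 10.7 17.3 53
tool z 6 x 15.0 17.4 59
tool z 10 x 14.6 17.5 42
tool z 30 x 8.4 9.2 20
tool z 34 x 8.2 9.3 22
tool z 38 x 8.0 8.9 7
```

```bash
python3 -m handwheel '[[[-0.006,-0.002,0.05,0],[-0.006,-0.002,0.1,0],[-0.006,-0.002,0.15,0],[-0.006,-0.002,0.19,0],[-0.006,-0.002,0.22,0],[-0.006,-0.002,0.22,0]]]' && python3 -m handwheel '[[[0,0,0.03,0],[0,0,0.06,0],[0,0,0.09,0],[0,0,0.105,0],[0,0,0.105,0]]]'
```

```text
time_s: 54.22
eef_pos: [0.6742, 0.0509, 0.0747]
eef_rot: [-0.0, -0.116, 0.993, 0.0]
wrist_force: [-2.9, 0.2, 6.0]
opening: 0.107
grasp_force: 60.3
time_s: 54.85
eef_pos: [0.6742, 0.0517, 0.0545]
eef_rot: [-0.0, -0.116, 0.993, 0.001]
wrist_force: [-6.7, 5.8, 13.5]
opening: 0.107
grasp_force: 62.0
```

Fully in. Release, rise and check everything.

```bash
python3 -m handwheel '[[[0,0,0,0],[0,0,0,0],[0,0,0,0],[0,0,0,0]]]' 40 && python3 -m handwheel '[[[0,0,-0.1,0],[0,0,-0.3,0],[0,0,-0.6,0],[0,0,-0.9,0],[0,0,-0.9,0],[0,0,-0.9,0]]]'
python3 - <<'E'
from h import *
c=cam("wrist"); X=pts(c); Z=X[...,2]
for n,p,r,z0,z1 in[("bow",(.674,.052),.035,.062,.09),("rest",(.674,.052),.045,.030,.042)]: print(n,box(X,near(X,p,r)&(Z>z0)&(Z<z1)), Z[near(X,p,r)&(Z>z0)&(Z<z1)].max())
t=cam("top"); pucks(t,C,.1,.036,.05); X=pts(t); Z=X[...,2]
print("lock",box(X,near(X,(.4774,.2505),.03)&(Z>.068)&(Z<.082))); save("top9.png",t["color"])
E
```

```text
time_s: 55.35
eef_pos: [0.674, 0.0505, 0.0525]
eef_rot: [-0.0, -0.116, 0.993, -0.0]
wrist_force: [-0.1, -0.4, -0.2]
opening: 0.468
grasp_force: 0.0
time_s: 56.1
eef_pos: [0.6742, 0.0507, 0.2343]
eef_rot: [0.001, -0.116, 0.993, -0.0]
wrist_force: [0.0, 0.6, -0.9]
opening: 0.467
grasp_force: 0.0
bow (((673.3704833984375, 49.2999382019043), (33.23920440673828, 9.238492965698242), 13.509169578552246), array([0.6724, 0.0491, 0.0731]), 413) 0.07593097506209784
rest (((674.0670776367188, 51.30931854248047), (49.99570083618164, 50.05718994140625), 13.188705444335938), array([0.672 , 0.0512, 0.0357]), 1967) 0.04198017301652679
boss [ 525.2 -224.4] 6.6 z 0.0486 28
boss [ 512.2 -297.3] 6.7 z 0.0478 28
boss [ 484.1 -253.6] 14.8 z 0.0433 33
boss [ 454.  -211.3] 6.9 z 0.047 30
boss [ 440.6 -284.7] 6.5 z 0.0468 28
lock (((481.66131591796875, 256.3851013183594), (22.6829776763916, 27.991987228393555), 10.616734504699707), array([0.4844, 0.2601, 0.0744]), 74)
```

View pics/top9.png

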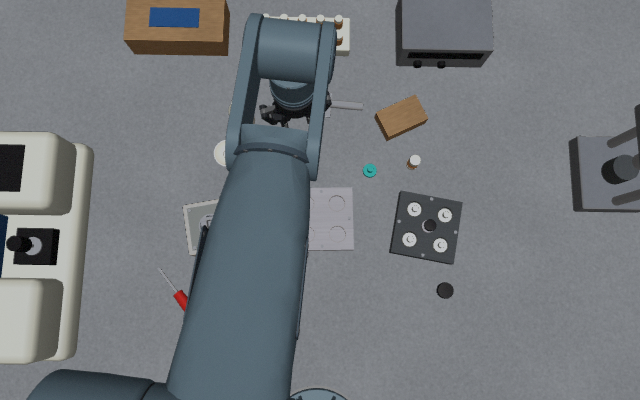

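The final top view shows four pucks in the stage around (427,227), the mould's right-hand cavities at (337,203) and (337,234) empty (the arm covers the other two), and the vial, swabs and cap undisturbed. The range check puts the key's bow at its starting height in the rest, so it is fully home.

```bash
python3 -c "
from bench import ctrl
print(ctrl.hand_in())"
```

```text
the job is handed in; nothing more can be done
None
```

The job was handed in at about 56 s: the switch was turned on, all four pucks were seated in the stage wells, the plunger was pressed to the bottom and sprang back, and the key was turned off and stood back home in its rest; no verdict was returned.

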